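# Set the clutch collar of the orange screwdriver to 4

### The job

Two screwdrivers are parked nose up in wooden blocks on the workbench. Turn the numbered black clutch collar of the orange one until it clicks in with the 4 at the red pointer, then let go of it. Leave the collar of the blue one at the setting it has.

Things in the scene. Friction and masses are not known exactly. Their poses are not given: they have to be found in the camera images.
- orange_driver_grip (a point): Centre of the black ribbed collar grip of the upright orange screwdriver (orange barrel, bezel and nose ring; fixed in a 100 x 100 x 50 mm wooden block). On the collar's vertical axis, which does not move. Grip round, 50 mm across, from 23 mm below this point to 20 mm above; a steel nose 21 mm across ends 40 mm above. The numbered skirt, 89 mm across, has its top 26 mm below.
- orange_driver_collar (a joint): Collar angle of the orange driver, rad: 0 at setting 1, plus 0.419 (24 degrees) per number, so setting 4 is 1.257; stops just past 1 and 6. Grows as the collar turns clockwise seen from above. A click stop at every number pulls the free collar in from within about 10 degrees and holds it; turning over a click takes under 0.15 N m.
- orange_driver_index (a point): Red pointer on a white fixed tab of the orange bezel, 50 mm out from the collar axis, 114 mm above the bench; the tab ends 62 mm out. The white numeral (1 to 6, 11 mm tall, on the black skirt) next to it is the setting. Numerals rise anticlockwise round the skirt seen from above, so turning the collar clockwise brings up higher numbers.
- blue_driver_grip (a point): The same point on the blue screwdriver, which is alike but for its blue barrel, bezel and nose ring. Its collar is to be left at its setting. (Mind the tall fixed orange rail standing upright past the left edge of the bench, at about x = 0.54, y = 0.38: the arm must come round it.)
- blue_driver_one (a point): The numeral 1 on the skirt of the blue driver's collar, 34.5 mm out from the axis; it moves when that collar is turned.

How it is judged:
At the end, for the whole second after the job is handed in: The orange driver's collar rests at setting 4, within 10 degrees (value of joint orange_driver_collar between 1.082 and 1.432 rad and velocity of joint orange_driver_collar between -0.05 and 0.05 rad/s); the robot touches nothing.
It fails at once if the blue driver's collar is turned to another setting (its numeral 1 moves by more than 12 mm) (distance of blue_driver_one from where it was at the start of the episode above 0.012 m).
It also fails if it takes over 32 s, if anything falls off the work surface, if the arm or the gripper's body presses on something with over 40 N, if the wrist force passes 120 N, or if a joint passes its speed limit or range.

### The arm

A 6-joint arm with a two-finger parallel gripper is mounted at the origin on a cart in front of the work surface, level with it; the furniture and walls round the work are solid. World frame = base frame: x ahead of the robot, y to its left, z up, the work surface at z = 0. Lengths are in m, angles in rad, forces in N, time in s.
With the tool pointing down it reaches from about 0.225 to 0.875 m from the base axis. Payload 3.4 kg.
Tool frame: the origin (TCP) lies at the very end of the fingers, on their centre line; the grasp point (between the pads) lies 19 mm behind it (manip.pinch_z is the distance from the TCP to the grasp point, in m); z points along the fingers, y is the line along which they close (so a half turn about z gives the same grasp; the last joint's range is limited). The gripper opens to 85 mm and grips with 20 to 120 N. Pads are 22 mm wide; open, the fingers measure 114 mm over their backs; the gripper's body (76 mm by 85 mm) begins 54 mm behind the grasp point. The pads swing forward as they close: fully open they stand 13 mm farther back than shut.
Start: joints at [-1.296, 0.276, 1.505, -0, 1.361, -0.121], TCP at [0.222, -0.531, 0.231] pointing down, gripper open.
Joint ranges: [-2.89, 2.89], [-0.75, 2.08], [0.22, 2.7], [-1.18, 4.32], [0.11, 2.71], [-2.7, 2.7]. Speed limits (rad/s): [2.57, 2.57, 3.14, 3.14, 3.14, 3.14].

### API

Orientations are given as a unit quaternion [w, x, y, z].
In Python, from rig import manip gives the robot as it stands. The module is installed in compiled form; this text tells all that it offers.
- The arm moves only by the shell command python3 -m jog 'ROWS' [FORCE]. ROWS is JSON, a list of rows, each an object of numbers: "dx", "dy", "dz": the shift along the tool's x, y, z each as a share of 25 cm, from -1 to 1; "ax", "ay", "az": the turn, a rotation vector about the tool's x, y, z each as a share of 90 degrees, from -1 to 1; "grip": the opening, from -1 (shut) to 1 (fully open), so that 0 is half open. A call has 1 to 5 rows; each row is the pose to reach, as a shift and turn from the pose commanded when the call began, along the tool's axes at that moment; what a row does not reach only later rows make up. A row lasts 1/12 s, in which the tool goes at most 41.7 mm and 7.16 degrees, less where a joint would pass 70% of its speed; a pose out of reach is approached as far as the arm can. A call with a number of a shift or a turn outside -1 to 1 is refused whole. A call with a gripper value outside its range is refused whole. The fingers move at their own pace and stop on an object; FORCE is the grip in N (left out, the last holds). Time passes only in rows, so rows that repeat a pose let the fingers close. It gives the time, the measured TCP pose, the force, the opening and the grip force at its end, in the units of the state.
- manip.get_state(): the state, without advancing time (a new reading comes with each control period).
- manip.get_image(name): name is "side" or "top" or "wrist"; returns a dict with "img" (420x560x3 uint8, red, green, blue), "mtx" (3x3 intrinsics, pixels), "k1" (the pictures are not rectified: a ray, as slopes to the right and down, at radius r is drawn at 1 + k1 r^2 times it, then the intrinsics apply), "world_to_cam" (4x4, takes a point from world to camera coordinates); the wrist camera has in their place "T_tool_cam" (4x4, takes a point from camera to tool coordinates, whose origin is the TCP and whose axes are the flange's). Camera axes: x right, y down, z forward; pixel columns grow to the right and rows downward; lengths in m; the calibration is good to about 2 mm. A picture is of the moment at which its call begins: read the wrist's pose just before it. There is no depth.
- manip.sign_off(): hands the job in; it is judged then, once.
The state is a dict: "clock": time; "qpos": joint angles; "qd": joint speeds; "effort": joint torques, N m; "position": TCP position; "ee_rot": TCP orientation; "contact_force": force on the tool from outside, world axes, zero at the start; "moment": the same for the moment, N m; "width": finger opening in m; "gripper_force": force on a finger pad.
Only numpy, scipy, OpenCV 4.12 (cv2) and the standard library are available. Lean on these libraries where they do the work, as an engineer would, in place of code of your own. Each camera call takes 0.05 s, during which the arm holds its last target. There are 200 camera calls.

## Working session

There is one attempt and no reset: what is moved stays moved. The work goes in short steps, Python scripts to look and compute and a shell command to move; the robot and the scene stay as the last step left them, time stands still between calls to the robot, and variables do not carry over. Pictures are saved under pics/ and viewed, at most 10 in all, crops included, and the job is handed in when it is done.

```bash
mkdir -p pics; python3 - <<'E'
from rig import manip
import cv2,numpy as np,json
s=manip.get_state();print({k:np.round(v,3).tolist() for k,v in s.items()})
for n in("side","top"):
    d=manip.get_image(n);cv2.imwrite(f"pics/{n}0.png",d["img"][:,:,::-1])
    np.savez(f"{n}0.npz",**d);print(n,d["mtx"].tolist(),d["k1"],np.round(d["world_to_cam"],3).tolist())
E
```

```text
{'clock': 0.0, 'qpos': [-1.296, 0.277, 1.506, 0.0, 1.361, -0.121], 'qd': [-0.0, 0.002, -0.0, 0.001, -0.002, -0.0], 'effort': [-0.0, -41.677, -24.581, 0.0, 0.011, -0.0], 'position': [0.222, -0.53, 0.23], 'ee_rot': [-0.001, 0.98, 0.197, -0.0], 'contact_force': [0.26, 0.643, -0.098], 'moment': [0.012, -0.01, 0.021], 'gripper_force': 0.0, 'width': 0.086}
side [[419.17143950306126, 0.0, 283.5609524383058], [0.0, 419.17143950306126, 208.08487361148588], [0.0, 0.0, 1.0]] -0.036269301765772595 [[0.99, -0.137, -0.021, -0.458], [-0.102, -0.615, -0.782, 0.127], [0.094, 0.776, -0.623, 0.916], [0.0, 0.0, 0.0, 1.0]]
top [[425.97477545511254, 0.0, 284.2456724987062], [0.0, 425.97477545511254, 208.1263974936135], [0.0, 0.0, 1.0]] -0.12817291881775872 [[0.002, -1.0, -0.005, -0.024], [-0.998, -0.002, -0.07, 0.465], [0.07, 0.005, -0.998, 0.936], [0.0, 0.0, 0.0, 1.0]]
```

View pics/top0.png

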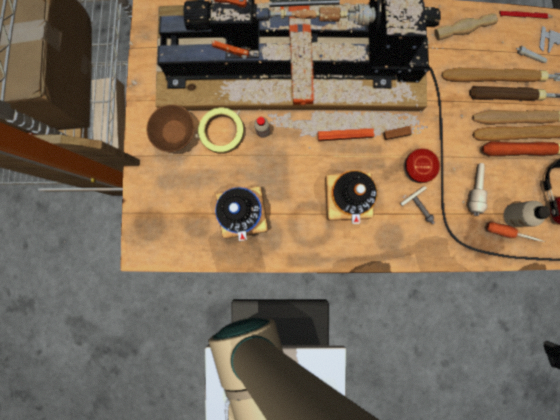

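View pics/side0.png

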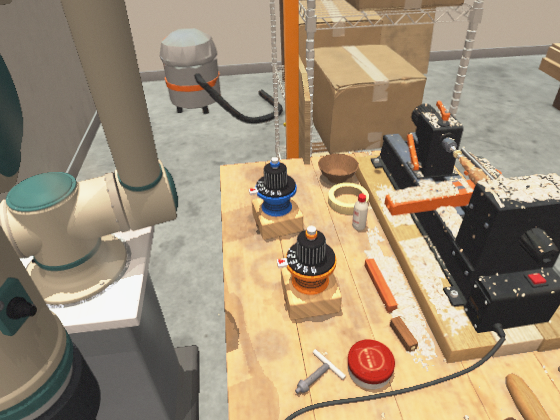

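```bash
cat > h.py <<'E'
import numpy as np,cv2
def ray(d,uv):
    n=cv2.undistortPoints(np.array([[uv]],float),d["mtx"],np.array([float(d["k1"]),0,0,0]))[0,0]
    R=d["world_to_cam"][:3,:3];t=d["world_to_cam"][:3,3]
    return -R.T@t, R.T@np.array([n[0],n[1],1])
def plane(d,uv,z):
    o,v=ray(d,uv);return o+v*(z-o[2])/v[2]
def tri(d1,u1,d2,u2):
    o,v=ray(d1,u1);p,w=ray(d2,u2)
    a=np.linalg.lstsq(np.c_[v,-w],p-o,rcond=None)[0]
    return (o+a[0]*v+p+a[1]*w)/2,np.linalg.norm(o+a[0]*v-p-a[1]*w)
def blobs(img,x0,y0,x1,y1,f,amin=8):
    h=cv2.cvtColor(img,cv2.COLOR_RGB2HSV)[y0:y1,x0:x1].astype(int)
    m=f(h[...,0],h[...,1],h[...,2]).astype(np.uint8)
    n,_,s,c=cv2.connectedComponentsWithStats(m)
    return [(s[i,4],np.round(c[i]+[x0,y0],1).tolist(),s[i,:4].tolist()) for i in range(1,n) if s[i,4]>=amin]
E
python3 - <<'E'
from h import *
t=np.load("top0.npz");s=np.load("side0.npz")
red=lambda h,S,v:((h<8)|(h>170))&(S>120)&(v>100)
oran=lambda h,S,v:(h>=5)&(h<20)&(S>130)&(v>120)
white=lambda h,S,v:(S<70)&(v>170)
for nm,d,b in(("top",t,(330,168,382,226)),("side",s,(272,222,340,270))):
    for c,f in(("red",red),("or",oran),("wh",white)): print(nm,c,blobs(d["img"],*b,f))
a=cv2.resize(t["img"][160:240,315:395],(560,560),interpolation=cv2.INTER_CUBIC)
cv2.imwrite("pics/c.png",a[:,:,::-1])
b=cv2.resize(s["img"][220:300,270:350],(560,560),interpolation=cv2.INTER_CUBIC)
cv2.imwrite("pics/cs.png",b[:,:,::-1])
E
```

```text
top red [(np.int32(10), [356.0, 219.8], [25, 50, 3, 4])]
top or [(np.int32(378), [341.2, 200.8], [0, 1, 38, 57]), (np.int32(26), [373.0, 180.0], [39, 5, 9, 16]), (np.int32(23), [357.3, 190.6], [24, 16, 11, 11]), (np.int32(20), [376.8, 195.8], [45, 22, 4, 12]), (np.int32(181), [373.6, 213.7], [31, 35, 21, 19])]
top wh [(np.int32(54), [360.4, 188.4], [26, 17, 9, 8]), (np.int32(54), [355.3, 218.6], [22, 46, 8, 10])]
side red [(np.int32(15), [280.4, 260.8], [7, 37, 5, 5])]
side or [(np.int32(54), [310.3, 235.5], [33, 8, 12, 10]), (np.int32(9), [335.2, 258.6], [63, 33, 2, 7]), (np.int32(20), [333.2, 266.8], [58, 41, 6, 7]), (np.int32(18), [288.6, 267.5], [15, 43, 5, 5])]
side wh [(np.int32(56), [311.0, 228.4], [35, 3, 9, 8]), (np.int32(16), [291.0, 255.6], [15, 32, 8, 4]), (np.int32(62), [282.4, 262.9], [5, 36, 11, 10]), (np.int32(12), [298.4, 265.5], [25, 41, 5, 6]), (np.int32(11), [305.1, 267.7], [32, 44, 4, 4])]
```

View pics/c.png

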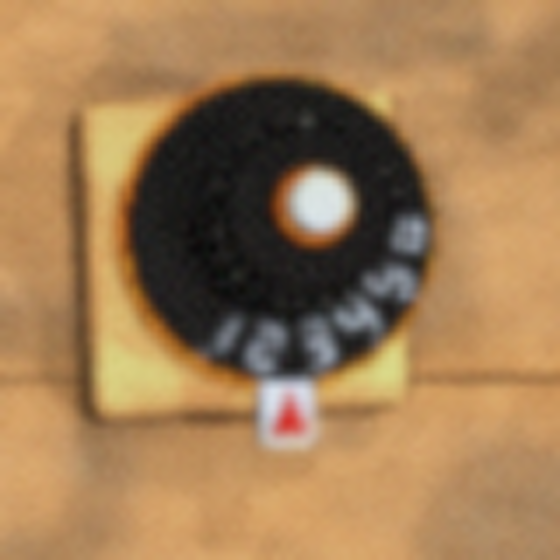

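View pics/cs.png

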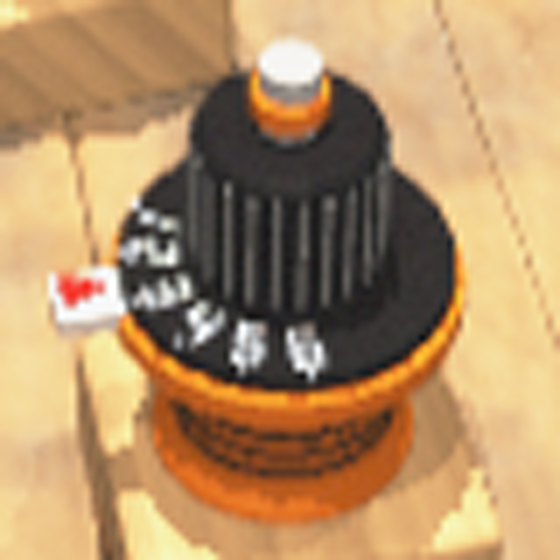

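```bash
python3 - <<'E'
from h import *
t=np.load("top0.npz");s=np.load("side0.npz")
T=lambda c:(315+(c[0]+.5)/7-.5,160+(c[1]+.5)/7-.5)
S=lambda c:(270+(c[0]+.5)/7-.5,220+(c[1]+.5)/7-.5)
print("nose",tri(t,(360.4,188.3),s,(311.2,227.8)),plane(t,(360.4,188.3),.18),plane(s,(311.2,227.8),.18))
p=plane(t,(356,219.6),.114);print("ptr",tri(t,(356,219.6),s,(280.8,261)),p,plane(s,(280.8,261),.114))
sk=cv2.inRange(cv2.cvtColor(t["img"],cv2.COLOR_RGB2GRAY)[165:220,330:380],0,60)
c=max(cv2.findContours(sk,0,2)[0],key=cv2.contourArea);e=cv2.fitEllipse(cv2.convexHull(c));print("skirt",e)
sc=plane(t,(e[0][0]+330,e[0][1]+165),.113);print(sc)
for nm,d,f,pts in(("top",t,T,[(228,338),(265,350),(320,345),(358,318),(398,285),(410,232)]),("side",s,S,[(155,217),(153,251),(160,292),(206,325),(248,345),(305,352)])):
  ctr=plane(d,(360.4,188.3) if nm=="top" else (311.2,227.8),.18)
  pp=plane(d,(356,219.6) if nm=="top" else (280.8,261),.114)
  a0=np.arctan2(*(pp-ctr)[1::-1])
  for q in pts:
    v=plane(d,f(q),.114)-ctr;print(nm,np.linalg.norm(v[:2]).round(4),np.degrees(np.arctan2(v[1],v[0])-a0).round(1))
E
```

```text
nose (array([ 0.49059999, -0.16478824,  0.18524107]), np.float64(0.001356361131283435)) [ 0.49053469 -0.16563033  0.18      ] [ 0.49251781 -0.15890107  0.18      ]
ptr (array([ 0.43576114, -0.16739282,  0.1157344 ]), np.float64(0.001598835977011209)) [ 0.43503687 -0.16762766  0.114     ] [ 0.43674283 -0.16571546  0.114     ]
skirt ((24.21529197692871, 26.991771697998047), (41.26536178588867, 42.11205291748047), 81.53385925292969)
[ 0.49084437 -0.16470353  0.113     ]
top 0.0356 331.7
top 0.0357 349.8
top 0.0356 15.7
top 0.0341 38.1
top 0.0375 61.9
top 0.0374 86.2
side 0.0362 325.8
side 0.0349 346.2
side 0.0368 10.2
side 0.035 36.7
side 0.0364 56.9
side 0.0374 79.5
```

```bash
python3 -m jog '[{"dx":0.7,"dy":-0.42,"grip":1},{"dx":0.7,"dy":-0.42,"grip":1},{"dx":0.7,"dy":-0.42,"grip":1},{"dx":0.7,"dy":-0.42,"grip":1},{"dx":0.7,"dy":-0.42,"grip":1}]' 30
python3 -m jog '[{"dx":0.6,"dy":-0.36,"grip":1},{"dx":0.6,"dy":-0.36,"grip":1},{"dx":0.6,"dy":-0.36,"grip":1},{"dx":0.6,"dy":-0.36,"grip":1},{"dx":0.6,"dy":-0.36,"grip":1}]'
cat > w.py <<'E'
import sys
from rig import manip
from h import *
from scipy.spatial.transform import Rotation as R
s=manip.get_state();d=manip.get_image("wrist");np.savez(sys.argv[1]+".npz",p=s["position"],q=s["ee_rot"],**d)
q=np.array(s["ee_rot"]);M=np.eye(4);M[:3,:3]=R.from_quat(q[[1,2,3,0]]).as_matrix();M[:3,3]=s["position"]
print(np.round(s["position"],4),np.round(q,3),np.round(s["qpos"],3),s["clock"],s["width"])
d["world_to_cam"]=np.linalg.inv(M@d["T_tool_cam"]);np.savez(sys.argv[1]+".npz",**d)
cv2.imwrite("pics/"+sys.argv[1]+".png",d["img"][:,:,::-1])
E
python3 w.py w1
```

```text
[ 0.2216 -0.5301  0.2305] [-0.001  0.98   0.197 -0.   ] [-1.296  0.277  1.506 -0.     1.361 -0.121] 0.1 0.0853481179203408schema error: expected keys dx, dy, dz, ax, ay, az, grip
schema error: expected keys dx, dy, dz, ax, ay, az, grip
```

View pics/w1.png

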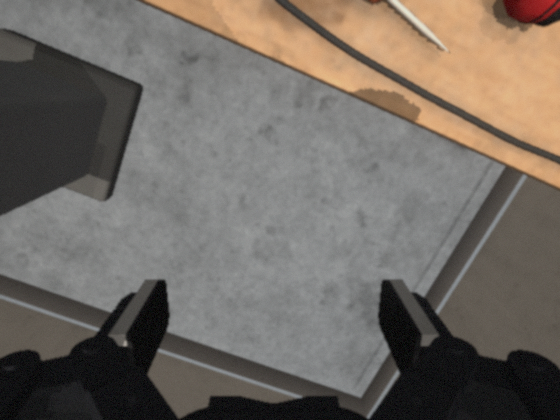

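The moves were refused because every key is required. The wrist picture shows the fingers at (150,320) and (400,320) over the floor. I'm resending with all keys.

```bash
python3 -m jog '[{"dx":0.7,"dy":-0.42,"dz":0,"ax":0,"ay":0,"az":0,"grip":1},{"dx":0.7,"dy":-0.42,"dz":0,"ax":0,"ay":0,"az":0,"grip":1},{"dx":0.7,"dy":-0.42,"dz":0,"ax":0,"ay":0,"az":0,"grip":1},{"dx":0.7,"dy":-0.42,"dz":0,"ax":0,"ay":0,"az":0,"grip":1},{"dx":0.7,"dy":-0.42,"dz":0,"ax":0,"ay":0,"az":0,"grip":1}]' 30
python3 -m jog '[{"dx":0.6,"dy":-0.5,"dz":0,"ax":0,"ay":0,"az":0,"grip":1},{"dx":0.6,"dy":-0.5,"dz":0,"ax":0,"ay":0,"az":0,"grip":1},{"dx":0.6,"dy":-0.5,"dz":0,"ax":0,"ay":0,"az":0,"grip":1},{"dx":0.6,"dy":-0.5,"dz":0,"ax":0,"ay":0,"az":0,"grip":1},{"dx":0.6,"dy":-0.5,"dz":0,"ax":0,"ay":0,"az":0,"grip":1}]'
python3 w.py w2
```

```text
clock: 0.57
position: [0.3434, -0.364, 0.231]
ee_rot: [-0.0, 0.981, 0.196, 0.0]
contact_force: [1.6, -0.7, 0.7]
width: 0.0857
gripper_force: 0.0
clock: 0.98
position: [0.4336, -0.1897, 0.2312]
ee_rot: [-0.001, 0.98, 0.197, 0.0]
contact_force: [0.2, -0.7, 0.4]
width: 0.0851
gripper_force: 0.0
[ 0.4336 -0.1897  0.2312] [-0.001  0.98   0.197  0.   ] [-0.561  0.122  1.707  0.002  1.313  0.613] 0.9833 0.08510803100481891
```

View pics/w2.png

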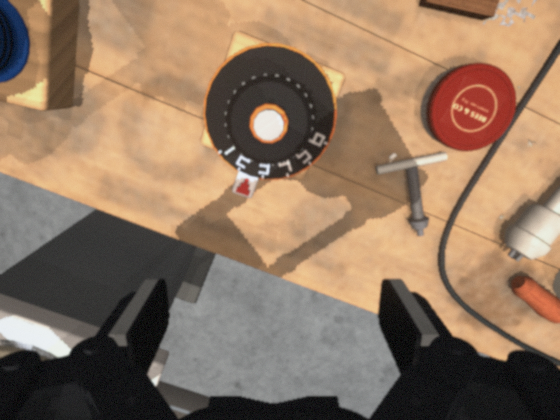

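The picture shows the orange driver's nose at (268,124) and the pointer at (245,187), between the 2 at (242,163) and the 3 at (265,170).

```bash
cat > m.py <<'E'
import sys
from h import *
d=np.load(sys.argv[1]+".npz")
print("nose",[(b,plane(d,b[1],.18).round(4)) for b in blobs(d["img"],*eval(sys.argv[2]),lambda h,S,v:(S<60)&(v>180),60)])
print("ptr",[(b,plane(d,b[1],.114).round(4)) for b in blobs(d["img"],*eval(sys.argv[2]),lambda h,S,v:((h<6)|(h>172))&(S>130)&(v>100),30)])
E
python3 m.py w2 "(200,40,340,205)"; python3 - <<'E'
from h import *
d=np.load("w2.npz");c=plane(d,(268.5,124),.18);p=plane(d,(245,187),.114);a0=np.arctan2(*(p-c)[1::-1])
for q in [(227,150),(242,163),(265,170),(285,168),(304,157),(318,140)]:
    v=plane(d,q,.114)-c;print(np.linalg.norm(v[:2]).round(4),np.degrees(np.arctan2(v[1],v[0])-a0).round(1))
M=cv2.inRange(d["img"],(0,0,0),(75,75,75))[38:190,195:345]
k=max(cv2.findContours(M,0,2)[0],key=cv2.contourArea);e=cv2.fitEllipse(cv2.convexHull(k));print(e,plane(d,(e[0][0]+195,e[0][1]+38),.112))
E
```

```text
nose [((np.int32(710), [268.2, 124.4], [54, 70, 30, 30]), array([ 0.4901, -0.1632,  0.18  ])), ((np.int32(70), [241.6, 161.1], [36, 116, 14, 12]), array([ 0.4669, -0.1574,  0.18  ])), ((np.int32(69), [264.5, 169.1], [59, 124, 11, 11]), array([ 0.4676, -0.1704,  0.18  ])), ((np.int32(261), [245.2, 180.9], [33, 128, 25, 29]), array([ 0.4575, -0.1632,  0.18  ]))]
ptr [((np.int32(104), [243.4, 187.8], [37, 140, 12, 15]), array([ 0.435 , -0.1654,  0.114 ]))]
0.0388 328.1
0.039 348.8
0.0388 14.4
0.0387 35.9
0.038 59.5
0.0379 82.8
((74.68302917480469, 74.05705261230469), (125.99962615966797, 129.5994415283203), 169.9446563720703) [ 0.49200911 -0.16245512  0.112     ]
```

```bash
python3 -m jog '[{"dx":0.25,"dy":-0.009,"dz":0,"ax":0,"ay":0,"az":0,"grip":1},{"dx":0.25,"dy":-0.009,"dz":0,"ax":0,"ay":0,"az":0,"grip":1},{"dx":0.25,"dy":-0.009,"dz":0,"ax":0,"ay":0,"az":0,"grip":1},{"dx":0.25,"dy":-0.009,"dz":0.1,"ax":0,"ay":0,"az":0,"grip":1},{"dx":0.25,"dy":-0.009,"dz":0.15,"ax":0,"ay":0,"az":0,"grip":1}]'
python3 -m jog '[{"dx":0,"dy":0,"dz":0.1,"ax":0,"ay":0,"az":0,"grip":1},{"dx":0,"dy":0,"dz":0.2,"ax":0,"ay":0,"az":0,"grip":1},{"dx":0,"dy":0,"dz":0.27,"ax":0,"ay":0,"az":0,"grip":1},{"dx":0,"dy":0,"dz":0.27,"ax":0,"ay":0,"az":0,"grip":1},{"dx":0,"dy":0,"dz":0.27,"ax":0,"ay":0,"az":0,"grip":1}]'
```

```text
clock: 1.45
position: [0.4889, -0.1667, 0.1922]
ee_rot: [-0.0, 0.98, 0.197, -0.001]
contact_force: [-0.9, -0.1, 0.0]
width: 0.0853
gripper_force: 0.0
clock: 1.87
position: [0.4886, -0.167, 0.1256]
ee_rot: [-0.001, 0.981, 0.196, -0.001]
contact_force: [0.5, -0.3, -0.5]
width: 0.0854
gripper_force: 0.0
```

```bash
python3 -m jog '[{"dx":0.012,"dy":-0.01,"dz":0,"ax":0,"ay":0,"az":0,"grip":1},{"dx":0.012,"dy":-0.01,"dz":0,"ax":0,"ay":0,"az":0,"grip":-0.1},{"dx":0.012,"dy":-0.01,"dz":0,"ax":0,"ay":0,"az":0,"grip":-0.1},{"dx":0.012,"dy":-0.01,"dz":0,"ax":0,"ay":0,"az":0,"grip":-0.1},{"dx":0.012,"dy":-0.01,"dz":0,"ax":0,"ay":0,"az":0,"grip":-0.1}]' 30
python3 -m jog '[{"dx":0,"dy":0,"dz":0,"ax":0,"ay":0,"az":0,"grip":-0.1},{"dx":0,"dy":0,"dz":0,"ax":0,"ay":0,"az":0,"grip":-0.1},{"dx":0,"dy":0,"dz":0,"ax":0,"ay":0,"az":0,"grip":-0.1},{"dx":0,"dy":0,"dz":0,"ax":0,"ay":0,"az":0,"grip":-0.1}]'
```

```text
clock: 2.28
position: [0.4916, -0.1624, 0.1276]
ee_rot: [-0.001, 0.981, 0.196, 0.001]
contact_force: [-0.2, 3.5, 6.7]
width: 0.0487
gripper_force: 31.2
clock: 2.62
position: [0.4916, -0.1624, 0.1276]
ee_rot: [-0.001, 0.981, 0.196, 0.001]
contact_force: [-2.4, 3.0, 6.3]
width: 0.0488
gripper_force: 31.1
```

```bash
python3 -m jog '[{"dx":0,"dy":0,"dz":0,"ax":0,"ay":0,"az":0.05,"grip":-0.1},{"dx":0,"dy":0,"dz":0,"ax":0,"ay":0,"az":0.1,"grip":-0.1},{"dx":0,"dy":0,"dz":0,"ax":0,"ay":0,"az":0.15,"grip":-0.1},{"dx":0,"dy":0,"dz":0,"ax":0,"ay":0,"az":0.2,"grip":-0.1},{"dx":0,"dy":0,"dz":0,"ax":0,"ay":0,"az":0.2,"grip":-0.1}]'
python3 -m jog '[{"dx":0,"dy":0,"dz":0,"ax":0,"ay":0,"az":0.05,"grip":-0.1},{"dx":0,"dy":0,"dz":0,"ax":0,"ay":0,"az":0.1,"grip":-0.1},{"dx":0,"dy":0,"dz":0,"ax":0,"ay":0,"az":0.15,"grip":-0.1},{"dx":0,"dy":0,"dz":0,"ax":0,"ay":0,"az":0.21,"grip":-0.1},{"dx":0,"dy":0,"dz":0,"ax":0,"ay":0,"az":0.21,"grip":-0.1}]'
python3 -c "
from rig import manip
s=manip.get_state();print(s['moment'],s['qpos'],s['position'])"
python3 w.py w3
```

```text
clock: 3.03
position: [0.4917, -0.1629, 0.1275]
ee_rot: [-0.0, 0.999, 0.04, 0.001]
contact_force: [-1.1, 3.6, 5.5]
width: 0.049
gripper_force: 31.2
clock: 3.45
position: [0.4917, -0.1634, 0.1276]
ee_rot: [0.0, 0.992, -0.125, 0.001]
contact_force: [-1.3, 1.5, 5.1]
width: 0.049
gripper_force: 31.1
[ 0.21990641  0.19028392 -0.01642144] [-4.55190511e-01  2.72778894e-01  1.78711207e+00  1.76466714e-04
  1.08043262e+00  1.36569825e+00] [ 0.49171477 -0.16335028  0.12755503]
[ 0.4917 -0.1634  0.1276] [ 0.     0.992 -0.125  0.001] [-0.455  0.273  1.787  0.     1.08   1.366] 3.45 0.048959189089063535
```

View pics/w3.png

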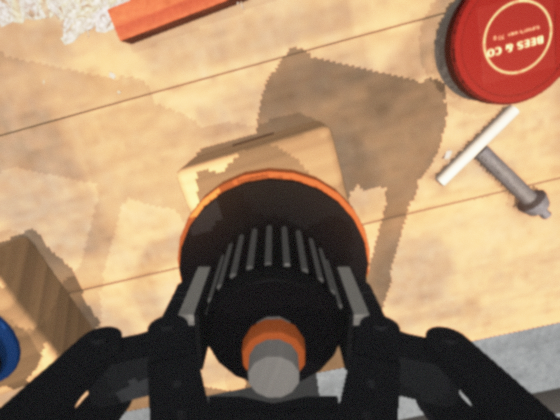

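The wrist view shows the collar still held between the pads, with the numerals hidden. I'll release, lift and back off to check.

```bash
python3 -m jog '[{"dx":0,"dy":0,"dz":0,"ax":0,"ay":0,"az":0,"grip":1},{"dx":0,"dy":0,"dz":0,"ax":0,"ay":0,"az":0,"grip":1},{"dx":0,"dy":0,"dz":0,"ax":0,"ay":0,"az":0,"grip":1},{"dx":0,"dy":0,"dz":0,"ax":0,"ay":0,"az":0,"grip":1},{"dx":0,"dy":0,"dz":0,"ax":0,"ay":0,"az":0,"grip":1}]'
python3 -m jog '[{"dx":0,"dy":0,"dz":-0.1,"ax":0,"ay":0,"az":0,"grip":1},{"dx":0,"dy":0,"dz":-0.22,"ax":0,"ay":0,"az":0,"grip":1},{"dx":0,"dy":0,"dz":-0.36,"ax":0,"ay":0,"az":0,"grip":1},{"dx":0,"dy":0,"dz":-0.42,"ax":0,"ay":0,"az":0,"grip":1},{"dx":0,"dy":0,"dz":-0.42,"ax":0,"ay":0,"az":0,"grip":1}]'
python3 -m jog '[{"dx":-0.12,"dy":0,"dz":0,"ax":0,"ay":0,"az":0,"grip":1},{"dx":-0.25,"dy":0,"dz":0,"ax":0,"ay":0,"az":0,"grip":1},{"dx":-0.25,"dy":0,"dz":0,"ax":0,"ay":0,"az":0,"grip":1},{"dx":-0.25,"dy":0,"dz":0,"ax":0,"ay":0,"az":0,"grip":1}]'
python3 w.py w4
```

```text
clock: 3.92
position: [0.4915, -0.1635, 0.1262]
ee_rot: [0.0, 0.992, -0.124, -0.0]
contact_force: [0.1, -0.0, -0.3]
width: 0.0853
gripper_force: 0.0
clock: 4.33
position: [0.4939, -0.1646, 0.2356]
ee_rot: [0.002, 0.992, -0.124, 0.004]
contact_force: [-0.1, -0.5, 0.4]
width: 0.0852
gripper_force: 0.0
clock: 4.67
position: [0.4292, -0.1473, 0.2304]
ee_rot: [-0.0, 0.992, -0.124, -0.001]
contact_force: [0.6, -0.0, 1.1]
width: 0.0851
gripper_force: 0.0
[ 0.4292 -0.1473  0.2304] [-0.     0.992 -0.124 -0.001] [-0.484  0.093  1.743 -0.     1.307  1.335] 4.6667 0.08508284205627158
```

View pics/w4.png

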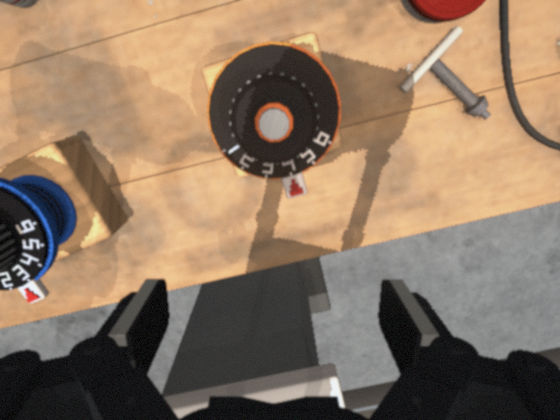

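The collar is free. The 4 is at about (288,167), beside the pointer at (294,187). I'll check the angle.

```bash
python3 - <<'E'
from h import *
d=np.load("w4.npz");c=plane(d,(273,123.5),.18);p=plane(d,(294,187),.114);a0=np.arctan2(*(p-c)[1::-1]);print(c,p)
for k,q in enumerate([(233,150),(247,162),(267,168),(288,167),(307,157),(322,138)]):
    v=plane(d,q,.114)-c;a=(np.degrees(np.arctan2(v[1],v[0])-a0)+180)%360-180;print(k+1,np.linalg.norm(v[:2]).round(4),a.round(1),(a-24*(k-3)).round(1))
cv2.imwrite("pics/c4.png",cv2.resize(d["img"][110:200,220:340],(800,600),interpolation=cv2.INTER_CUBIC)[:,:,::-1])
E
```

```text
[ 0.49012503 -0.16286333  0.18      ] [ 0.43641609 -0.16502021  0.114     ]
1 0.0374 -65.6 6.4
2 0.038 -45.8 2.2
3 0.0377 -23.1 0.9
4 0.0382 -0.2 -0.2
5 0.0381 22.8 -1.2
6 0.0378 48.3 0.3
```

View pics/c4.png

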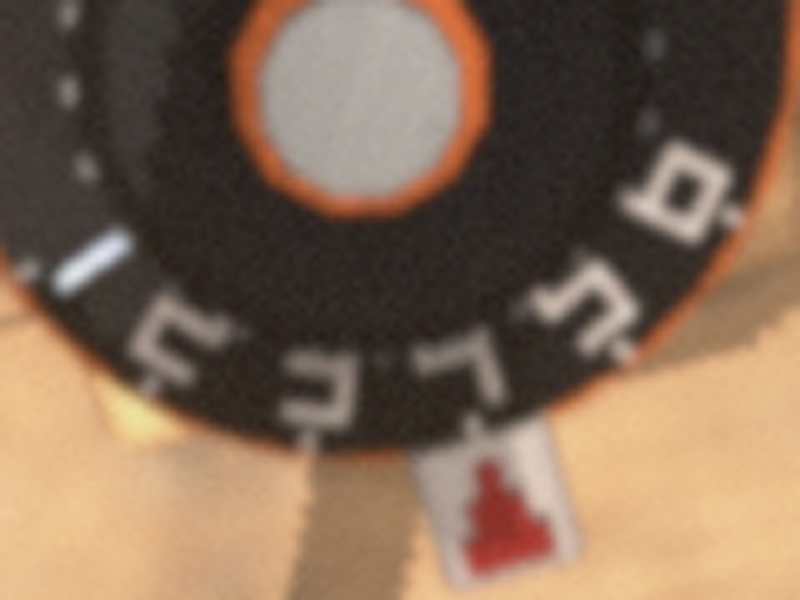

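The 4's tick, at (475,425) in the crop, lines up with the pointer tip at (487,465). The 4 is clicked in and the arm is clear.

```bash
python3 -c "
from rig import manip
print(manip.sign_off())"
```

```text
the job is handed in; nothing more can be done
None
```

The orange collar is clicked in at 4 (within about 1° of the pointer in the last picture) and released, the blue driver was not touched, and the job is handed in at about 4.7 s; sign-off returned no verdict.

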